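Finish the carton layer and hold the sprung drawer out at the clip

TASK

Finish the layer of three tea cartons on the wooden slab in the sprung drawer while the drawer is home: lay one loose carton lengthwise, snug beside the carton already there, and the other one crosswise, snug against the ends of both at the side away from the handle, all upright and square with the slab. Then pull the drawer out by its handle until the fin on its left wall is level with the pointer of the clip, and keep it there: the program finishes while the gripper is still holding the handle against the spring. Keep the layer in its pattern and leave the tamper, pestle, lids where they are.

Things in the scene. Friction and masses are not known exactly. Their poses are not given: they have to be found in the camera images.
- carton_laid: cardboard tea carton with a paper band, 60 x 30 x 40 mm (its own x, y, z), about 70 g, already lying on the slab: long side along the slab's x, on the +y half at the end next to the handle. Origin: centre of its underside.
- carton_a: loose carton exactly like carton_laid (60 mm along its own x, 30 mm along y, 40 mm tall), standing on the worktop to the robot's left (+y) turned up to 1.2 rad either way. Origin: centre of its underside. The two loose cartons are interchangeable.
- carton_b: loose carton like carton_a, on the worktop to the robot's right (-y). Origin: centre of its underside.
- rack: low fixed stainless shelf unit behind the slab. Origin: on the worktop below the slab's centre with the drawer home; x points away from the robot along the slide, y left, z up. Its board (top at 100 mm, 360 mm wide, from 120 to 290 mm along x) carries a glass bowl and a herb mill, up to 200 mm above the worktop. A runner 14 mm wide, 8 mm high lies along x at y = +90 mm.
- slide (a joint): how far the perforated drawer (124 mm wide, walls to 28 mm above the worktop) is out, in m: 0 = home, with slab and handle already clear in front of the rack; it grows along the rack's -x, towards the robot, to 0.12 at most. A spring draws it home: 4.5 N at 0 plus 90 N per m of travel; let go, it runs back.
- handle (a point): the drawer's steel handle: a bar 64 mm long across the drawer (rack's y), 12 mm thick (rack's x), 22 mm high, on two posts, free in front and behind, so fingers can pinch it from above. The point: centre of the bar, 59 mm above the worktop, 121 mm from the slab's centre on the robot's side; axes as the rack's.
- drawer: the sprung drawer with its handle, slab and fin as one piece. Origin: on the worktop below the centre of the slab; axes as the rack's.
- slab_top (a point): centre of the top of the wooden slab fixed in the drawer, 110 (x) by 76 mm (y), 35 mm above the worktop; axes as the rack's. Carton centres of a full layer in mm: lengthwise (long side along x) at (-16, +16), which is carton_laid, and (-16, -16); crosswise (long side along y) at (+31, 0). Gripped by their ends, cartons clear their neighbours if the crosswise one is laid last.
- fin (a point): top of the small dark upright steel fin (4 mm thick along x) on the left wall of the drawer, 52 mm above the worktop; it moves with the drawer.
- clip_tip (a point): tip of the dark steel pointer (4 mm thick along x, 52 mm above the worktop) of the clip fixed on the runner left of the drawer, nearer the robot than the fin; axes as the rack's. Fin and pointer are level when their x in the rack's frame is the same: the drawer is then out by the distance between them along that x at home (35 to 60 mm).
- tamper: wooden tamper, 102 mm tall, 52 mm across its foot, standing upright on the worktop; not part of the job. Origin: centre of its underside.
- pestle: grey granite pestle, 122 mm tall, 52 mm across, standing upright on the worktop; not part of the job. Origin: centre of its underside.
- lid_a: green silicone lid, 86 mm across, 21 mm high with its knob, lying on the worktop; not part of the job. Origin: centre of its underside.
- lid_b: green silicone lid, the same as lid_a, on the other side of the worktop; not part of the job. Origin: centre of its underside.

How it is judged:
By the outcome, as a careful person would: the job done as asked, in the order asked, and still so for the second after the job is handed in, while the arm keeps its last pose, push and grip.
It also fails if it takes over 61 s, if anything falls off the work surface, if the arm or the gripper's body presses on something with over 40 N, if the wrist force passes 120 N, or if a joint passes its speed limit or range.

ROBOT

A 6-joint arm with a two-finger parallel gripper is mounted at the origin on the work surface. World frame = base frame: x ahead of the robot, y to its left, z up, the work surface at z = 0. Lengths are in mm, angles in degrees, forces in N, time in s.
With the tool pointing down it reaches from about 325 to 1000 mm from the base axis. Payload 5.1 kg.
Tool frame: the origin (TCP) lies at the very end of the fingers, on their centre line; the grasp point (between the pads) lies 19 mm behind it; z points along the fingers, y is the line along which they close (so a half turn about z gives the same grasp; the last joint's range is limited). The gripper opens to 85 mm and grips with 20 to 120 N. Pads are 22 mm wide; open, the fingers measure 114 mm over their backs; the gripper's body (76 mm by 85 mm) begins 54 mm behind the grasp point. The pads swing forward as they close: fully open they stand 13 mm farther back than shut.
Start: joints at [70.783, 7.093, 94.555, -0, 78.352, -4.733], TCP at [162.597, 629.323, 231.322] pointing down, gripper open.
Joint ranges: [-149.61, 149.61], [-58.7, 133.49], [1.44, 155.28], [-77.14, 257.14], [18.33, 153.61], [-166.67, 166.67]. Speed limits (degrees/s): [147.25, 147.25, 180, 180, 180, 180].

INTERFACE

Orientations are given as a 3x3 rotation matrix whose columns are the frame's x, y, z axes.
In Python, from rig import bot gives the robot as it stands.
- The arm moves only by the tool send_rows, never from a script. Its argument "rows" is a list that holds one entry, the list of rows, each a list of 5 numbers: the shift along the world's x, y, z in mm, then the turn about the world's z in degrees, then the closure, from 0 (fully open) to 1 (shut). In form: [[[tx, ty, tz, twist, jaw], ...]]. A call has 1 to 12 rows; each row shifts and turns the commanded pose from where the row before left it; what a row does not reach is not made up. A row lasts 1/12 s, in which the tool goes at most 41.7 mm and 7.16 degrees, less where a joint would pass 70% of its speed; a pose out of reach is approached as far as the arm can. A call with a gripper value outside its range is refused whole. The fingers move at their own pace and stop on an object; the grip force is fixed at half the most. Time passes only in rows, so rows that do not move let the fingers close. It gives the time, the measured TCP pose, the force, the opening and the grip force at its end, in the units of the state.
- bot.get_obs(): the state, without advancing time (a new reading comes with each control period).
- bot.snapshot(name): name is "scene" or "top" or "wrist"; returns a dict with "pixels" (400x640x3 uint8, blue, green, red), "fx", "fy", "cx", "cy" (pixels), "R" (3x3) and "t" (3): a world point X has camera coordinates R X + t. Camera axes: x right, y down, z forward; pixel columns grow to the right and rows downward; lengths in mm; the calibration is good to about 2 mm. A picture is of the moment at which its call begins. There is no depth.
- bot.finish_job(): hands the job in; it is judged then, once.
The state is a dict: "time": time; "joint_pos": joint angles; "joint_vel": joint speeds; "joint_efforts": joint torques, N m; "position": TCP position; "eef_rot": TCP orientation; "ft_force": force on the tool from outside, world axes, zero at the start; "moment": the same for the moment, N m; "grip_width": finger opening in mm; "gripper_force": force on a finger pad.
Only numpy, scipy, OpenCV 4.12 (cv2) and the standard library are available. Lean on these libraries where they do the work, as an engineer would, in place of code of your own. Each camera call takes 0.05 s, during which the arm holds its last target. There are 200 camera calls.

## Working session

There is one attempt and no reset: what is moved stays moved. The work goes in short steps, Python scripts to look and compute and a tool call to move; the robot and the scene stay as the last step left them, time stands still between calls to the robot, and variables do not carry over. Pictures are saved under pics/ and viewed, at most 10 in all, crops included, and the job is handed in when it is done.

Besides the shell and the picture viewer there is one more tool, called as name(argument=value, ...) on one line, values as JSON. send_rows: Moves the arm, as the interface text tells. Its arguments: {"type":"object","properties":{"rows":{"type":"array","items":{"type":"array","items":{"type":"array","items":{"type":"number"}}}}},"required":["rows"]}

```bash
mkdir -p pics; ls
python3 - <<'E'
from rig import bot
import cv2,pickle,numpy as np
o=bot.get_obs(); print(o['time'],o['position'],o['eef_rot'],o['grip_width'])
for n in('scene','top'):
    s=bot.snapshot(n); cv2.imwrite(f'pics/{n}0.png',s['pixels']); pickle.dump(s,open(f'{n}0.pkl','wb'))
    print(n,s['fx'],s['cx'],s['cy'],np.round(s['R'],3).tolist(),s['t'], -np.array(s['R']).T@s['t'])
E
```

```text
pics
0.0 [162.40412319 628.76821861 230.05932271] [[-9.68222655e-01  2.50088882e-01 -6.65062186e-04]
 [ 2.50089713e-01  9.68220757e-01 -1.92391328e-03]
 [ 1.62777691e-04 -2.02910164e-03 -9.99997928e-01]] 85.78150705052822
scene 405.77513951128594 323.5180112972243 196.63917161755106 [[0.481, 0.876, 0.025], [0.472, -0.235, -0.85], [-0.739, 0.421, -0.527]] [-252.78540505 -185.06034866 1521.84885058] [1333.32485191 -462.07036656  650.31341159]
top 469.74895688908555 315.93916387997837 197.2917698411975 [[0.013, -1.0, -0.0], [-0.999, -0.013, -0.051], [0.051, 0.001, -0.999]] [  -1.83936955  552.06971358 1255.49049868] [ 487.87423729    4.16164836 1281.79645556]
```

View pics/top0.png

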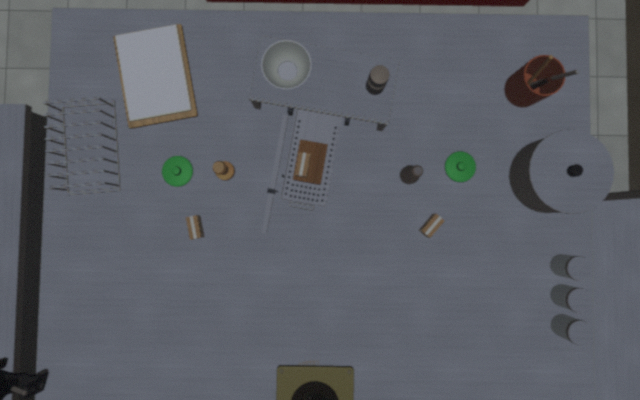

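View pics/scene0.png

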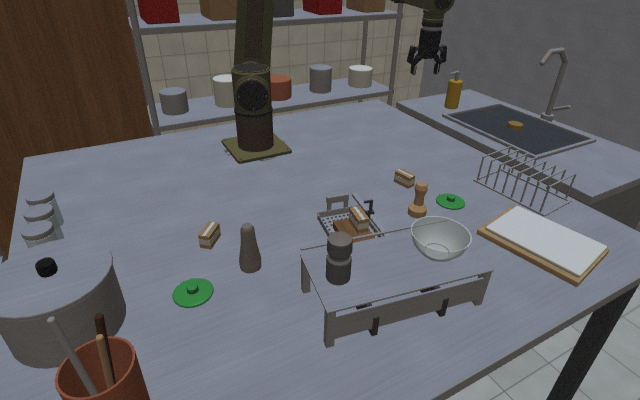

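```bash
cat > h.py <<'E'
import numpy as np,cv2,pickle
from rig import bot
def shot(cam,name):
    s=bot.snapshot(cam); cv2.imwrite(f'pics/{name}.png',s['pixels']); pickle.dump(s,open(f'{name}.pkl','wb')); return s
def load(n): return pickle.load(open(f'{n}.pkl','rb'))
def proj(s,X):
    c=np.asarray(X,float)@np.array(s['R']).T+s['t']
    return np.c_[s['fx']*c[:,0]/c[:,2]+s['cx'],s['fy']*c[:,1]/c[:,2]+s['cy']]
def P(s): return np.diag([1,1,1])@np.array([[s['fx'],0,s['cx']],[0,s['fy'],s['cy']],[0,0,1]])@np.c_[s['R'],s['t']]
def plane(s,uv,z):
    R=np.array(s['R']);c=-R.T@s['t'];d=np.array([(uv[0]-s['cx'])/s['fx'],(uv[1]-s['cy'])/s['fy'],1])@R
    return c+d*(z-c[2])/d[2]
def tri(s1,a,s2,b):
    X=cv2.triangulatePoints(P(s1),P(s2),np.float64(a).reshape(2,1),np.float64(b).reshape(2,1))[:,0]; return X[:3]/X[3]
def st():
    o=bot.get_obs();R=np.array(o['eef_rot']);print('t',round(o['time'],2),'p',np.round(o['position'],1),'yawY',round(np.degrees(np.arctan2(R[1,1],R[0,1])),2),'F',np.round(o['ft_force'],1),'w',round(o['grip_width'],1),round(o['gripper_force'],1));return o
E
python3 - <<'E'
from h import *
s=load('top0')
for n,uv,z in(('a',(195,227),40),('b',(432,225),40),('slab',(311,163),35),('tamper',(222,167),100),('pestle',(416,172),120),('handle',(305,205),60),('fin/clip',(270,191),50)): print(n,plane(s,uv,z).round())
for r,c,n in((105,255,'h'),):
    cv2.imwrite('pics/topcrop.png',cv2.resize(s['pixels'][90:220,240:400],None,fx=5,fy=4.6,interpolation=2))
E
```

```text
a [468. 324.  40.]
b [ 482. -302.   40.]
slab [642.  20.  35.]
tamper [621. 244. 100.]
pestle [ 613. -242.  120.]
handle [529.  34.  60.]
fin/clip [565. 126.  50.]
```

send_rows(rows=[[[26,-25.5,0,0,0],[26,-25.5,0,0,0],[26,-25.5,0,0,0],[26,-25.5,0,0,0],[26,-25.5,0,0,0],[26,-25.5,0,0,0],[26,-25.5,0,0,0],[26,-25.5,0,0,0],[26,-25.5,0,0,0],[26,-25.5,0,0,0],[26,-25.5,0,0,0],[0,0,0,0,0]]])

```text
time: 1.1
position: [451.9, 344.7, 230.8]
eef_rot: [[-0.967, 0.256, 0.001], [0.256, 0.967, -0.002], [-0.002, -0.002, -1.0]]
ft_force: [-0.1, 0.3, -0.4]
grip_width: 85.4
gripper_force: 0.0
```

Run:
```python
from h import *
st(); s=shot('wrist','w1'); print(s['fx'],s['fy'],s['cx'],s['cy'],np.round(s['R'],3).tolist(),-np.array(s['R']).T@s['t'])
```

```text
t 1.1 p [451.9 344.7 230.8] yawY 75.18 F [-0.1  0.3 -0.4] w 85.4 0.0
291.32475069890324 291.32475069890324 326.23983538316014 201.45102441704427 [[0.255, 0.967, -0.001], [0.93, -0.245, 0.273], [0.263, -0.071, -0.962]] [385.82303919 363.27555376 372.31328216]
```

View pics/w1.png

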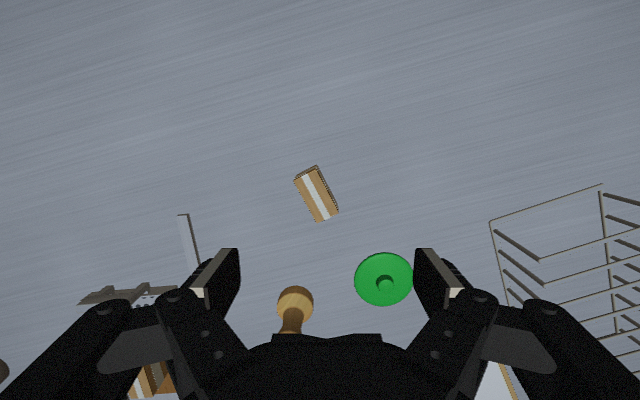

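```bash
cat >> h.py <<'E'
from scipy.optimize import minimize
def box(x,y,z,yaw,d=(60,30,40)):
    k=np.array([[a,b,c] for a in(-.5,.5) for b in(-.5,.5) for c in(0,1)])*d
    c,s=np.cos(yaw),np.sin(yaw); return k@np.array([[c,s,0],[-s,c,0],[0,0,1]])+[x,y,z]
def mask(s,uv,r):
    h=cv2.cvtColor(cv2.GaussianBlur(s['pixels'],(3,3),0),cv2.COLOR_BGR2HSV); px=s['pixels'].astype(int)
    m=((px[...,2]-px[...,0])>8).astype(np.uint8)
    k=np.zeros_like(m); u,v=map(int,uv); k[max(0,v-r):v+r,max(0,u-r):u+r]=1; m&=k
    m=cv2.morphologyEx(m,cv2.MORPH_CLOSE,np.ones((5,5))); n,l,t,_=cv2.connectedComponentsWithStats(m)
    i=1+np.argmax(t[1:,4]); pts=cv2.findNonZero((l==i).astype(np.uint8)); return cv2.convexHull(pts)[:,0],t[i]
K=8
def fit(views,x0,fz=True):
    """views: list of (snapshot, mask hull). returns x,y,z,yaw"""
    data=[]
    for s,h in views:
        lo=h.min(0)-25; sz=(h.max(0)+25-lo)*K
        m=np.zeros((sz[1],sz[0]),np.uint8); base=np.zeros(s['pixels'].shape[:2],np.uint8); cv2.fillConvexPoly(base,h.astype(np.int32),1)
        c=base[lo[1]:lo[1]+sz[1]//K,lo[0]:lo[0]+sz[0]//K]; m=cv2.resize(c,None,fx=K,fy=K,interpolation=0); data.append((s,lo,m))
    def cost(p):
        e=0
        for s,lo,m in data:
            q=cv2.convexHull(((proj(s,box(p[0],p[1],p[2] if fz else 0,p[3]/60))-lo+.5)*K).astype(np.float32))[:,0]
            r=np.zeros_like(m); cv2.fillConvexPoly(r,np.round(q*16).astype(np.int32),1,shift=4); e+=(r!=m[:r.shape[0],:r.shape[1]]).sum()/m.sum()
        return e
    sim=np.array(x0,float)*[1,1,1,60]; S=np.vstack([sim]+[sim+d for d in np.diag([8,8,8,15])])
    b=minimize(cost,S[0],method='Nelder-Mead',options=dict(initial_simplex=S,xatol=.05,fatol=1e-4,maxiter=500))
    b=minimize(cost,b.x,method='Nelder-Mead',options=dict(initial_simplex=b.x+np.vstack([np.zeros(4),np.diag([3,3,3,6])]),xatol=.05,fatol=1e-4))
    x=b.x.copy();x[3]/=60; return x,b.fun
E
python3 - <<'E'
from h import *
w=load('w1'); sc=load('scene0');tp=load('top0')
V=[]
for s,uv,r in((w,(316,194),45),(sc,(404,178),20),(tp,(195,227),22)):
    h,t=mask(s,uv,r); print(t); V.append((s,h))
for y0 in(-.3,.3):
    print(fit(V,(468,324,0,y0)),fit(V[:1],(468,324,0,y0),False),fit(V[:2],(468,324,0,y0)))
V=[]
for s,uv,r in((sc,(209,235),20),(tp,(432,225),22)):
    h,t=mask(s,uv,r); print(t); V.append((s,h))
for y0 in(-.7,.7): print('b',fit(V,(482,-302,0,y0)))
E
```

```text
[ 293  165   46   59 1170]
[394 168  30  30 465]
[186 215  16  25 299]
(array([4.67951434e+02, 3.28714914e+02, 2.45757399e+00, 2.21156463e-01]), np.float64(0.6562535917796648)) (array([ 4.68339303e+02,  3.27994759e+02, -3.12312554e+00,  2.12319545e-01]), np.float64(0.026765235910878114)) (array([4.68219433e+02, 3.28137739e+02, 6.30601840e-01, 2.12175239e-01]), np.float64(0.476395636552628))
(array([4.67739765e+02, 3.28631226e+02, 2.72733855e+00, 2.18277635e-01]), np.float64(0.6547186320989608)) (array([4.68339755e+02, 3.27996984e+02, 6.44789193e+00, 2.12168092e-01]), np.float64(0.026775475098296198)) (array([4.68134094e+02, 3.28093893e+02, 8.44525964e-01, 2.17257536e-01]), np.float64(0.4767231846273783))
[198 221  23  28 457]
[421 214  23  24 291]
b (array([ 481.20474501, -305.74693902,    1.69539503,   -0.70708509]), np.float64(0.15717952035886817))
b (array([ 480.89141503, -305.80841828,    1.67443434,   -0.70139083]), np.float64(0.1553657694962043))
```

send_rows(rows=[[[1.8,-1.9,-8,-7,0],[1.8,-1.9,-8,-7,0],[1.8,-1.9,-8,-7,0],[1.8,-1.9,-8,-7,0],[1.8,-1.9,-8,-7,0],[1.8,-1.9,-8,-7,0],[1.8,-1.9,-8,-7,0],[1.8,-1.9,-8,-7,0],[1.8,-1.9,-8,-7,0],[0,0,-10,0,0],[0,0,-10,0,0],[0,0,0,0,0]]])

```text
time: 2.15
position: [462.7, 331.4, 136.2]
eef_rot: [[-0.22, 0.975, -0.004], [0.976, 0.22, -0.002], [-0.001, -0.005, -1.0]]
ft_force: [0.5, -0.1, -0.4]
grip_width: 85.7
gripper_force: 0.0
```

Run:
```python
from h import *
st(); s=shot('wrist','w2'); uv=proj(s,[[468,328,20]])[0]; print(uv)
h,t=mask(s,uv,70);print(t); V=[(s,h)]; w=load('w1'); V.append((w,mask(w,(316,194),45)[0]))
for v in(V[:1],V): print(fit(v,(468,328,0,.21)))
print(fit(V[:1],(468,328,0,.21),False))
```

```text
t 2.15 p [462.7 331.4 136.2] yawY 12.71 F [ 0.5 -0.1 -0.4] w 85.7 0.0
[330.90345097 202.56730738]
[ 297  182   71   23 1531]
(array([ 4.75790203e+02,  2.95286564e+02, -1.77328340e+02,  2.23146859e-01]), np.float64(0.4641668003851091))
(array([ 4.74448393e+02,  3.22885945e+02, -4.37869840e+01,  2.79896901e-01]), np.float64(0.8887018466394224))
(array([ 4.66253797e+02,  3.37154893e+02, -3.37155957e+00, -1.52290255e-01]), np.float64(0.8938442715019256))
```

Run:
```python
from h import *
st(); s=load('w2'); cv2.imwrite('pics/w2c.png',cv2.resize(s['pixels'][110:310,200:460],None,fx=3,fy=3))
```

```text
t 2.2 p [463.3 331.6 137.4] yawY 12.68 F [ 0.1 -0.7 -0.4] w 85.5 0.0
```

View pics/w2c.png

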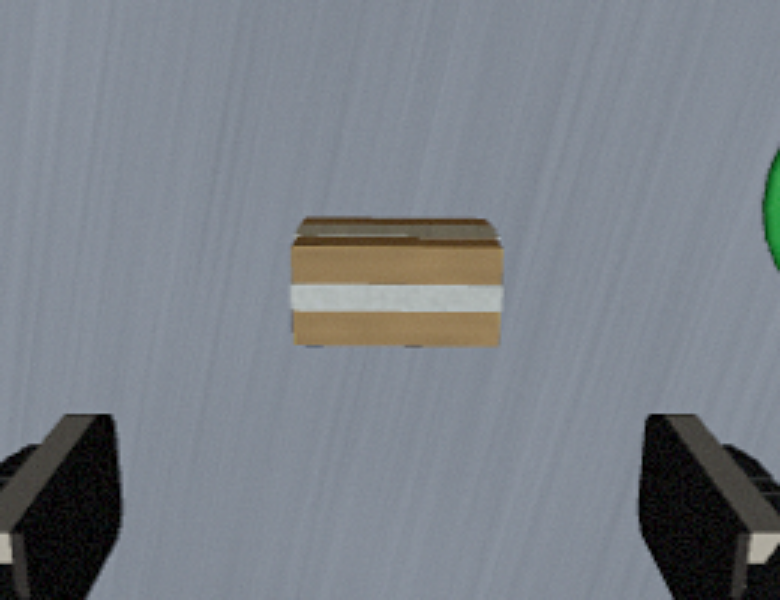

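```bash
sed -i "s/i=1+np.argmax(t\[1:,4\]); pts=cv2.findNonZero((l==i).astype(np.uint8))/i=1+np.argmax(t[1:,4]); pts=cv2.findNonZero(((l>0)\&(t[l,4]>15)).astype(np.uint8))/" h.py
python3 - <<'E'
from h import *
s=load('w2'); h,t=mask(s,(331,203),42);print(h.min(0),h.max(0)); V=[(s,h)]; w=load('w1'); V.append((w,mask(w,(316,194),45)[0]))
for v in(V[:1],V): print(fit(v,(468,328,0,.21)))
print(fit(V[:1],(468,328,0,.21),False))
X=[plane(s,u,40) for u in((297,191),(367.3,191),(366.7,225.3),(298,225.3))]; print(np.round(X,1),np.mean(X,0))
E
```

```text
[297 182] [367 225]
(array([ 4.68429462e+02,  3.28259175e+02, -6.25196282e-01,  2.05376838e-01]), np.float64(0.019983771637816245))
(array([ 4.68496578e+02,  3.28059214e+02, -7.39954437e-01,  2.11087937e-01]), np.float64(0.050741383976018))
(array([4.68421751e+02, 3.28447248e+02, 6.03270146e+00, 2.05523105e-01]), np.float64(0.02030625832223702))
[[436.5 337.1  40. ]
 [494.  350.2  40. ]
 [501.4 320.4  40. ]
 [443.3 307.2  40. ]] [468.78403741 328.72042839  40.        ]
```

send_rows(rows=[[[5,-3.4,-25,-0.6,0],[0,0,-25,0,0],[0,0,-25,0,0],[0,0,-25,0,0],[0,0,-18,0,0],[0,0,-12,0,0],[0,0,-3,0,0],[0,0,0,0,0.2],[0,0,0,0,1],[0,0,0,0,1],[0,0,0,0,1],[0,0,0,0,1]]])

```text
time: 3.2
position: [471.1, 329.1, 8.2]
eef_rot: [[-0.207, 0.978, 0.003], [0.978, 0.207, 0.002], [0.001, 0.003, -1.0]]
ft_force: [0.8, 0.3, 3.8]
grip_width: 58.9
gripper_force: 66.2
```

send_rows(rows=[[[0,0,38,0,1],[0,0,38,0,1],[12.9,-36,11.6,-2.2,1],[12.9,-36,11.6,-2.2,1],[12.9,-36,11.6,-2.2,1],[12.9,-36,11.6,-2.2,1],[12.9,-36,11.6,-2.2,1],[12.9,-36,11.6,-2.2,1],[12.9,-36,11.6,-2.2,1],[12.9,-36,11.6,-2.2,1],[12.9,-36,11.6,-2.2,1],[12.9,-36,11.6,-2.2,1]]])

```text
time: 4.2
position: [598.9, -33.6, 199.3]
eef_rot: [[0.177, 0.984, 0.001], [0.984, -0.177, 0.0], [0.0, 0.001, -1.0]]
ft_force: [0.1, 0.4, -0.5]
grip_width: 59.2
gripper_force: 65.8
```

send_rows(rows=[[[0,0,0,0,1],[0,0,0,0,1]]])

```text
time: 4.37
position: [599.6, -33.6, 199.6]
eef_rot: [[0.178, 0.984, 0.002], [0.984, -0.178, -0.0], [0.0, 0.002, -1.0]]
ft_force: [0.4, 0.4, -1.8]
grip_width: 59.0
gripper_force: 65.8
```

Run:
```python
from h import *
st(); s=shot('wrist','w3'); cv2.imwrite('pics/w3b.png',cv2.resize(s['pixels'],(800,500),interpolation=2)); print(proj(s,[[642,20,35],[529,34,60],[565,126,50]]))
```

```text
t 4.37 p [599.6 -33.6 199.6] yawY -10.26 F [ 0.4  0.4 -1.8] w 59.0 65.8
[[357.16853298 128.84614659]
 [239.20481122 136.5956372 ]
 [255.08459876  24.05285795]]
```

View pics/w3b.png

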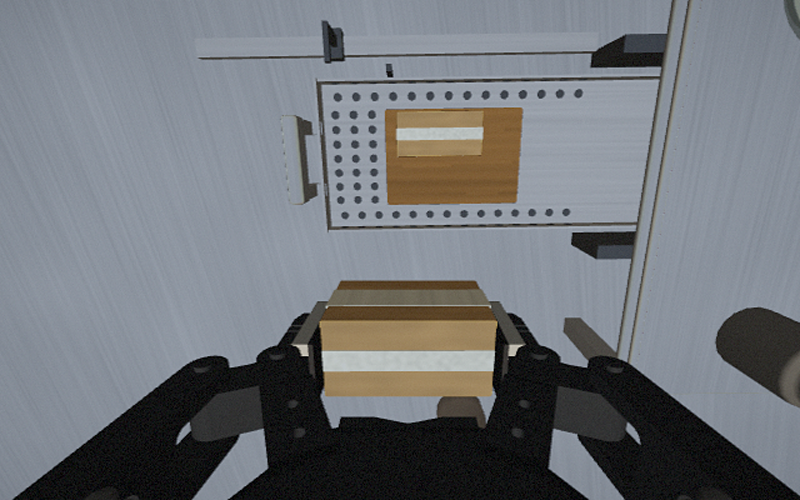

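```bash
cat > slab.py <<'E'
from h import *
def slabpts(p,z=35,carton=True):
    c,s=np.cos(p[2]),np.sin(p[2]); k=[[a*55,b*38,0] for a in(-1,1) for b in(-1,1)]
    if carton: k+=(box(-16,16,0,0)).tolist()
    return np.array(k)@np.array([[c,s,0],[-s,c,0],[0,0,1]])+[p[0],p[1],z]
def smask(s,uv,r):
    px=s['pixels'].astype(int); m=((px[...,2]-px[...,0])>25).astype(np.uint8); k=np.zeros_like(m); k[max(0,int(uv[1]-r[1])):int(uv[1]+r[1]),int(uv[0]-r[0]):int(uv[0]+r[0])]=1
    n,l,t,_=cv2.connectedComponentsWithStats(m&k); return cv2.convexHull(cv2.findNonZero(((l>0)&(t[l,4]>30)).astype(np.uint8)))[:,0]
def sfit(views,x0,freez=True):
    ms=[]
    for s,h in views:
        b=np.zeros(s['pixels'].shape[:2],np.uint8); cv2.fillConvexPoly(b,h.astype(np.int32),1); ms.append(cv2.resize(b,None,fx=4,fy=4,interpolation=0))
    def cost(p):
        e=0
        for (s,h),m in zip(views,ms):
            q=cv2.convexHull(((proj(s,slabpts((p[0],p[1],p[2]/60),p[3] if freez else 35))+.5)*4).astype(np.float32))[:,0]
            r=np.zeros_like(m); cv2.fillConvexPoly(r,np.round(q*16).astype(np.int32),1,shift=4); e+=(r!=m).sum()/m.sum()
        return e
    x=np.array([x0[0],x0[1],x0[2]*60,35.])
    for d in(6,3): x=(b:=minimize(cost,x,method='Nelder-Mead',options=dict(initial_simplex=x+np.vstack([np.zeros(4),np.diag([d,d,d,d])]),xatol=.05,fatol=1e-4))).x
    return x[0],x[1],np.degrees(x[2]/60),x[3],b.fun
E
python3 - <<'E'
from slab import *
s=load('w3')
C=np.array([(386,110),(522,108),(518,203),(388,204)])/1.25
X=np.array([plane(s,u,35) for u in C]); print(X.round(1),X.mean(0),np.linalg.norm(np.diff(X,axis=0),axis=1))
L=np.array([(396,110),(484,110),(484,156),(396,156)])/1.25
print(np.round([plane(s,u,75) for u in L],1))
h=smask(s,(363,125),(65,48)); print(h.min(0),h.max(0)); 
print(sfit([(s,h)],(642,20,-.16)),sfit([(s,h)],(642,20,-.16),False))
for n,a,b in(('bar',(294,116),(299,204)),): print(n,plane(s,np.array(a)/1.25,70),plane(s,np.array(b)/1.25,70))
print('clip',plane(s,np.array((341,43))/1.25,52),'fin',plane(s,np.array((390,65))/1.25,52))
E
```

```text
[[601.   67.1  35. ]
 [706.5  49.5  35. ]
 [696.2 -24.6  35. ]
 [588.3  -6.   35. ]] [647.99373553  21.48692944  35.        ] [106.98226481  74.85457098 109.48195261]
[[609.2  61.6  75. ]
 [668.5  50.9  75. ]
 [664.7  20.6  75. ]
 [603.5  31.7  75. ]]
[308  86] [417 163]
(np.float64(647.4260127984396), np.float64(22.13330131137179), np.float64(-9.31812718535706), np.float64(32.42983722933936), np.float64(0.011877417794970986)) (np.float64(647.0834855780713), np.float64(22.23794796457887), np.float64(-9.215743595872663), np.float64(34.80012850405022), np.float64(0.01779345986460348))
bar [538.1591842   70.96767884  70.        ] [525.70642372  10.52122542  70.        ]
clip [578.81441827 114.66206161  52.        ] fin [610.34696264  94.55683857  52.        ]
```

Run:
```python
from slab import *
s=load('w3'); px=s['pixels'].astype(int)
print(px[84:130:1,335].tolist()); print(px[97,310:395].tolist())
```

```text
[[164, 154, 145], [169, 157, 150], [174, 163, 151], [72, 98, 125], [49, 92, 129], [95, 145, 168], [95, 131, 153], [90, 127, 149], [88, 127, 149], [91, 128, 152], [91, 130, 154], [97, 133, 156], [95, 131, 157], [95, 134, 157], [89, 130, 154], [95, 130, 154], [94, 132, 156], [97, 136, 161], [151, 167, 173], [195, 196, 188], [194, 195, 188], [191, 193, 188], [190, 192, 186], [190, 192, 185], [193, 194, 188], [199, 199, 192], [200, 199, 192], [199, 199, 191], [112, 144, 162], [95, 135, 159], [95, 133, 158], [92, 129, 153], [93, 130, 156], [96, 134, 159], [95, 136, 160], [102, 138, 162], [96, 134, 158], [93, 133, 156], [86, 129, 153], [94, 132, 156], [93, 151, 173], [55, 91, 125], [58, 93, 126], [50, 93, 125], [54, 94, 125], [54, 95, 127]]
[[51, 92, 124], [52, 93, 126], [52, 94, 128], [54, 94, 126], [55, 95, 128], [54, 96, 128], [51, 92, 123], [69, 107, 133], [94, 133, 156], [92, 133, 155], [94, 134, 155], [92, 131, 156], [94, 131, 155], [92, 130, 156], [93, 130, 156], [96, 134, 158], [92, 129, 153], [90, 129, 154], [94, 133, 156], [91, 130, 155], [93, 132, 156], [92, 132, 156], [95, 134,
[... 289 characters left out ...]
157], [96, 133, 158], [96, 135, 158], [95, 134, 158], [97, 135, 160], [96, 135, 159], [97, 135, 159], [94, 132, 159], [93, 133, 158], [98, 136, 159], [97, 135, 159], [97, 136, 158], [97, 134, 159], [94, 132, 157], [96, 134, 158], [94, 133, 158], [97, 134, 157], [94, 131, 153], [92, 130, 154], [95, 132, 157], [91, 129, 152], [95, 131, 155], [89, 126, 151], [94, 131, 153], [88, 129, 152], [91, 130, 152], [90, 128, 151], [93, 131, 154], [92, 132, 154], [91, 127, 155], [92, 128, 151], [90, 128, 152], [88, 129, 154], [92, 130, 154], [90, 129, 153], [87, 123, 145], [50, 92, 124], [48, 91, 125], [53, 94, 125], [52, 94, 126], [57, 96, 127], [61, 95, 126], [53, 93, 125], [50, 90, 125], [52, 91, 124]]
```

```bash
cat >> slab.py <<'E'
def toprect(s,u0,u1,v0,v1,z,thr=112):
    px=s['pixels'].astype(int); m=np.zeros(px.shape[:2],np.uint8); m[v0:v1,u0:u1]=(px[v0:v1,u0:u1,1]>thr)
    m=cv2.morphologyEx(m,cv2.MORPH_OPEN,np.ones((3,3))); n,l,t,_=cv2.connectedComponentsWithStats(m); i=1+np.argmax(t[1:,4])
    q=cv2.findNonZero((l==i).astype(np.uint8))[:,0].astype(float); q=np.vstack([q+d for d in((-.5,-.5),(.5,-.5),(-.5,.5),(.5,.5))])
    hull=cv2.convexHull(q.astype(np.float32))[:,0]; X=np.array([plane(s,u,z)[:2] for u in hull],np.float32)
    return cv2.minAreaRect(X),t[i]
E
python3 - <<'E'
from slab import *
s=load('w3')
print(toprect(s,312,415,89,160,75))
px=s['pixels'].astype(int); R=[240,410,215,322]
m=np.zeros(px.shape[:2],np.uint8); m[218:320,240:410]=((px[218:320,240:410,2]-px[218:320,240:410,0])>25)
h=cv2.convexHull(cv2.findNonZero(m))[:,0]; print(h.min(0),h.max(0))
x,f=fit([(s,h)],(600,-33,192,-.179)); print(x,np.degrees(x[3]),f)
E
```

```text
(((635.7030029296875, 41.2930908203125), (29.79728126525879, 62.012474060058594), 79.75591278076172), array([ 316,   89,   71,   36, 2455], dtype=int32))
[255 225] [397 317]
[ 5.99620072e+02 -3.47061604e+01  1.89318503e+02 -1.79651961e-01] -10.293299153123247 0.01764213879317253
```

send_rows(rows=[[[8,11,-20,0.4,1],[8,11,-20,0,1],[8,11,-25,0,1],[6.4,9.6,-25,0,1],[0,0,-10,0,1],[0,0,0,0,1],[0,0,0,0,1]]])

```text
time: 5.0
position: [628.1, 11.7, 97.7]
eef_rot: [[0.167, 0.986, -0.002], [0.986, -0.167, -0.0], [-0.0, -0.002, -1.0]]
ft_force: [-0.4, 0.1, -0.6]
grip_width: 59.0
gripper_force: 65.9
```

Run:
```python
from slab import *
st(); s=shot('wrist','w4'); cv2.imwrite('pics/w4.png',s['pixels'])
```

```text
t 5.0 p [628.1  11.7  97.7] yawY -9.6 F [-0.4  0.1 -0.6] w 59.0 65.9
```

View pics/w4.png

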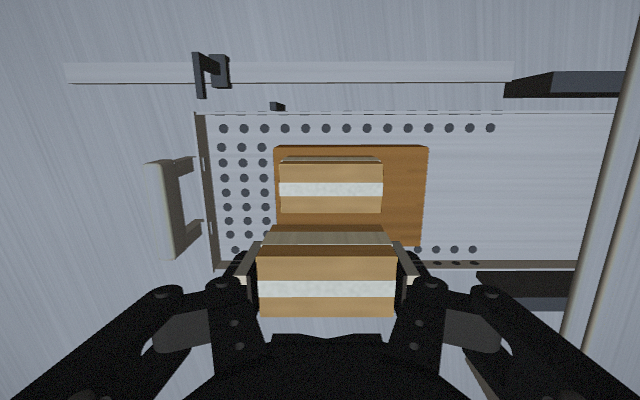

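Run:
```python
from slab import *
s=load('w4'); w=load('w3')
print(toprect(s,277,386,162,220,75,115))
px=s['pixels'].astype(int)
m=np.zeros(px.shape[:2],np.uint8); m[254:325,252:402]=((px[254:325,252:402,2]-px[254:325,252:402,0])>25)
h=cv2.convexHull(cv2.findNonZero(m))[:,0]; print(h.min(0),h.max(0))
m2=cv2.minAreaRect(h.astype(np.float32)); print(m2)
r=[plane(s,u,40+97.7-9)[:2] for u in h]; print('held top @',cv2.minAreaRect(np.float32(r)))
X=[plane(s,u,35) for u in((274,146),(428,147),(422,246))]; print(np.round(X,1))
a=np.array([(274,146),(428,147)]); b=np.array([(308.8,88),(417.6,86.4)])
for i in(0,1): print('tri slab',tri(s,a[i],w,b[i]))
print('tri laid',tri(s,(279.5,163),w,(317,89)),tri(s,(383.5,213),w,(387.2,124.5)),tri(s,(279,213),w,(317,124.8)))
```

```text
(((635.990966796875, 41.80307388305664), (29.093957901000977, 61.373138427734375), 80.4405288696289), array([ 278,  164,  106,   49, 5046], dtype=int32))
[255 254] [397 316]
((326.0, 285.0), (62.0, 142.0), 90.0)
held top @ ((628.667724609375, 12.300315856933594), (30.126567840576172, 59.45186996459961), 80.52986907958984)
[[601.4  68.7  35. ]
 [706.3  50.4  35. ]
 [696.4 -23.3  35. ]]
tri slab [600.41896639  68.0635629   28.21261097]
tri slab [707.82369399  49.70776336  30.51401756]
tri laid [609.35006684  60.98496536  71.95379734] [665.25858335  20.76183672  71.77709757] [603.48956241  31.77625544  73.93762566]
```

send_rows(rows=[[[2.1,-1.3,0,0,1],[0,0,-12,0,1],[0,0,-12,0,1],[0,0,-12,0,1],[0,0,-10,0,1],[0,0,-5,0,1],[0,0,0,0,1]]])

```text
time: 5.63
position: [629.5, 9.6, 44.5]
eef_rot: [[0.168, 0.986, -0.005], [0.986, -0.168, 0.0], [-0.0, -0.005, -1.0]]
ft_force: [-0.1, -0.8, -0.2]
grip_width: 59.0
gripper_force: 65.9
```

Run:
```python
from slab import *
st(); s=shot('wrist','w5'); cv2.imwrite('pics/w5.png',cv2.resize(s['pixels'][140:360,220:440],None,fx=2.6,fy=2.6,interpolation=2))
```

```text
t 5.63 p [629.5   9.6  44.5] yawY -9.7 F [-0.1 -0.8 -0.2] w 59.0 65.9
```

View pics/w5.png

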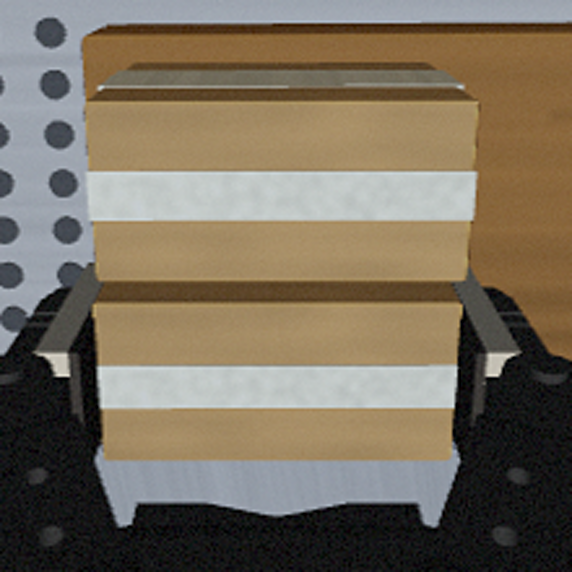

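Run:
```python
from slab import *
s=load('w5'); f=lambda u,v:(220+u/2.6-.3,140+v/2.6-.3)
n=np.array([.168,.986])
for u in(120,280,440):
    a=plane(s,f(u,281),75)
    print([round(float((a[:2]-plane(s,f(u,301.5),z)[:2])@n),2) for z in(75,76,77,78)])
print([np.round(plane(s,f(*q),76),1) for q in((93,301),(461,301),(451,460),(103,460))],[np.round(plane(s,f(*q),75),1) for q in((88,100),(476,100),(468,281),(96,281))])
```

```text
[3.59, 3.1, 2.6, 2.11]
[3.59, 3.09, 2.6, 2.1]
[3.58, 3.09, 2.59, 2.1]
[array([603.7,  29.5,  76. ]), array([661.5,  19.8,  76. ]), array([656.8,  -9.4,  76. ]), array([5.985e+02, 3.000e-01, 7.600e+01])] [array([610.3,  61.2,  75. ]), array([667.3,  51.6,  75. ]), array([663.1,  22.5,  75. ]), array([604.6,  32.4,  75. ])]
```

send_rows(rows=[[[0,0,-1,0,1],[0,0,0,0,1]]])

```text
time: 5.85
position: [631.8, 9.6, 46.9]
eef_rot: [[0.168, 0.986, 0.001], [0.986, -0.168, -0.0], [0.0, 0.001, -1.0]]
ft_force: [-0.4, -0.1, -1.7]
grip_width: 59.0
gripper_force: 65.9
```

send_rows(rows=[[[0.7,1.5,0,0,1],[0,0,-1,0,1],[0,0,0,0,1]]])

```text
time: 6.1
position: [632.3, 11.2, 45.7]
eef_rot: [[0.168, 0.986, 0.001], [0.986, -0.168, -0.0], [0.0, 0.001, -1.0]]
ft_force: [-0.5, 0.6, -0.3]
grip_width: 59.1
gripper_force: 65.9
```

send_rows(rows=[[[0,0,-1,0,1],[0,0,0,0,1]]])

```text
time: 6.27
position: [631.9, 11.1, 44.3]
eef_rot: [[0.168, 0.986, -0.0], [0.986, -0.168, 0.0], [-0.0, -0.0, -1.0]]
ft_force: [0.2, -0.2, -0.9]
grip_width: 59.0
gripper_force: 65.9
```

send_rows(rows=[[[0,0,-1,0,1],[0,0,0,0,1]]])

```text
time: 6.43
position: [632.0, 11.1, 43.3]
eef_rot: [[0.168, 0.986, 0.0], [0.986, -0.168, -0.0], [0.0, 0.0, -1.0]]
ft_force: [-0.5, 0.9, -1.3]
grip_width: 59.6
gripper_force: 65.9
```

send_rows(rows=[[[0,0,-1,0,1],[0,0,0,0,1]]])

```text
time: 6.6
position: [632.3, 11.1, 43.2]
eef_rot: [[0.168, 0.986, 0.0], [0.986, -0.168, -0.0], [0.0, 0.0, -1.0]]
ft_force: [-2.9, -0.8, 4.3]
grip_width: 58.9
gripper_force: 66.2
```

send_rows(rows=[[[0,0,-1,0,1],[0,0,0,0,1]]])

```text
time: 6.77
position: [632.5, 11.1, 43.2]
eef_rot: [[0.168, 0.986, 0.001], [0.986, -0.168, -0.0], [-0.0, 0.001, -1.0]]
ft_force: [-4.5, -0.6, 9.3]
grip_width: 59.4
gripper_force: 66.8
```

Run:
```python
from slab import *
st(); s=shot('wrist','w6')
px=s['pixels'].astype(int)[:,:,1]
for u in(270,300,330,360,385): print(u,px[240:272,u].tolist())
```

```text
t 6.77 p [632.5  11.1  43.2] yawY -9.68 F [-4.5 -0.6  9.3] w 59.4 66.8
270 [139, 139, 141, 143, 141, 140, 140, 140, 141, 139, 134, 138, 140, 138, 58, 60, 102, 144, 137, 131, 130, 127, 134, 132, 135, 130, 134, 136, 138, 136, 133, 136]
300 [135, 135, 137, 138, 139, 140, 137, 139, 135, 137, 134, 139, 140, 142, 61, 54, 100, 145, 136, 135, 135, 131, 136, 133, 133, 136, 135, 137, 140, 136, 139, 137]
330 [140, 142, 142, 141, 140, 141, 142, 137, 136, 136, 138, 136, 143, 124, 64, 57, 102, 142, 133, 133, 132, 138, 136, 141, 138, 141, 140, 144, 142, 142, 138, 138]
360 [143, 142, 144, 143, 140, 138, 136, 138, 136, 136, 133, 135, 138, 121, 57, 66, 107, 146, 140, 140, 139, 138, 137, 138, 139, 138, 140, 143, 140, 139, 138, 135]
385 [139, 142, 143, 142, 144, 146, 141, 144, 141, 142, 142, 145, 143, 127, 64, 58, 108, 144, 138, 135, 133, 134, 138, 139, 138, 137, 138, 139, 141, 135, 137, 136]
```

send_rows(rows=[[[0,0,1,0,0.3],[0,0,0,0,0],[0,0,0,0,0],[0,0,2,0,0],[0,0,10,0,0],[0,0,30,0,0],[0,0,35,0,0],[0,0,35,0,0],[-15,-32,0,-3.1,0],[-15,-32,0,-3.1,0],[-15,-32,0,-3.1,0],[-15,-32,0,-3.1,0]]])

```text
time: 7.82
position: [571.6, -117.9, 155.6]
eef_rot: [[0.377, 0.926, 0.002], [0.926, -0.377, -0.001], [0.0, 0.002, -1.0]]
ft_force: [0.1, -0.6, -0.6]
grip_width: 85.2
gripper_force: 0.0
```

send_rows(rows=[[[-15,-32,0,-3.1,0],[-15,-32,0,-3.1,0],[-15,-32,0,-3.1,0],[-15,-32,0,-3.1,0],[-15,-32,0,-3.1,0],[-15,-31,0,-3,0],[0,0,0,0,0],[0,0,0,0,0]]])

```text
time: 8.48
position: [481.4, -309.3, 155.1]
eef_rot: [[0.653, 0.758, 0.001], [0.758, -0.653, -0.0], [0.0, 0.001, -1.0]]
ft_force: [-0.1, 0.2, 0.3]
grip_width: 85.2
gripper_force: 0.0
```

Run:
```python
from slab import *
st(); s=shot('wrist','w7'); uv=proj(s,[[481,-306,20]])[0]; print(uv)
h,t=mask(s,uv,45);print(h.min(0),h.max(0),t)
print(fit([(s,h)],(481,-306,0,-.704)),fit([(s,h)],(481,-306,0,-.704),False))
cv2.imwrite('pics/w7.png',s['pixels'])
```

```text
t 8.48 p [ 481.4 -309.3  155.1] yawY -40.75 F [-0.1  0.2  0.3] w 85.2 0.0
[323.70749506 191.00840891]
[291 171] [356 210] [ 291  171   66   20 1271]
(array([ 481.95717638, -304.99590411,   -1.78247886,   -0.69277784]), np.float64(0.017486857476635514)) (array([ 482.19695006, -304.64506398,    2.55282731,   -0.69786361]), np.float64(0.020997614875389408))
```

send_rows(rows=[[[0.7,4.5,-20,0.9,0],[0,0,-30,0,0],[0,0,-30,0,0],[0,0,-30,0,0],[0,0,-20,0,0],[0,0,-13,0,0],[0,0,-6,0,0],[0,0,0,0,0.2],[0,0,0,0,1],[0,0,0,0,1],[0,0,0,0,1],[0,0,0,0,1]]])

```text
time: 9.53
position: [483.9, -304.2, 7.1]
eef_rot: [[0.639, 0.77, 0.003], [0.77, -0.639, -0.002], [0.0, 0.003, -1.0]]
ft_force: [1.2, 0.0, 3.2]
grip_width: 59.1
gripper_force: 66.3
```

send_rows(rows=[[[0,0,38,0,1],[0,0,40,0,1],[0,0,40,0,1],[0,0,40,0,1],[11,19,0,7,1],[11,19,0,7,1],[11,19,0,7,1],[11,19,0,7,1],[11,19,0,7,1],[11,19,0,7,1],[11,19,0,7,1],[11,19,0,7,1]]])

```text
time: 10.53
position: [571.0, -150.5, 163.7]
eef_rot: [[-0.287, 0.958, 0.0], [0.958, 0.287, -0.0], [-0.0, 0.0, -1.0]]
ft_force: [0.6, 0.5, -1.3]
grip_width: 59.2
gripper_force: 66.0
```

send_rows(rows=[[[11,19,0,7,1],[11,19,0,7,1],[11,19,0,7,1],[11,19,0,7,1],[11,19,0,7,1],[11,19,0,7,1],[11,19,0,7,1],[11,19,0,7,1],[11,18,0,7,1],[0,0,0,1.2,1],[0,0,0,0,1],[0,0,0,0,1]]])

```text
time: 11.53
position: [669.3, 18.2, 163.3]
eef_rot: [[-0.986, 0.166, -0.0], [0.166, 0.986, -0.0], [0.0, -0.0, -1.0]]
ft_force: [0.4, -1.5, -0.7]
grip_width: 59.2
gripper_force: 66.0
```

Run:
```python
from slab import *
st(); s=shot('wrist','w8'); cv2.imwrite('pics/w8.png',s['pixels'])
```

```text
t 11.53 p [669.3  18.2 163.3] yawY 80.43 F [ 0.4 -1.5 -0.7] w 59.2 66.0
```

View pics/w8.png

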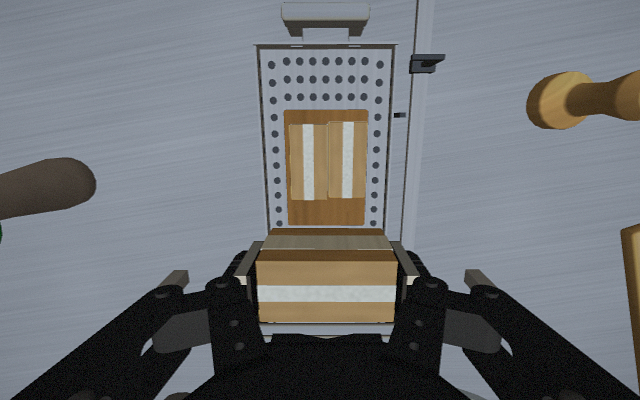

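Run:
```python
from slab import *
s=load('w8'); px=s['pixels'].astype(int)
for u in(294,308,320,333,347,360): 
    c=px[:,u,1]; print(u,'top',c[116:130].tolist(),'bot',c[192:206].tolist())
print('row160',px[160,280:375,1].tolist())
print('row215',(px[215,280:375,2]-px[215,280:375,0]).tolist())
print('col slab',[(px[104:114,u,2]-px[104:114,u,0]).tolist() for u in(292,360)],[(px[218:232,u,2]-px[218:232,u,0]).tolist() for u in(300,330,350)])
```

```text
294 top [84, 89, 85, 87, 83, 85, 87, 91, 107, 133, 130, 128, 132, 131] bot [133, 132, 137, 131, 132, 140, 137, 133, 84, 86, 85, 86, 87, 83]
308 top [93, 92, 86, 89, 90, 89, 86, 97, 173, 198, 194, 189, 188, 191] bot [190, 191, 188, 187, 191, 196, 197, 195, 115, 87, 84, 88, 90, 90]
320 top [91, 90, 91, 91, 91, 88, 92, 97, 97, 131, 129, 132, 130, 131] bot [130, 131, 130, 130, 133, 132, 134, 119, 92, 89, 93, 94, 90, 96]
333 top [96, 96, 94, 92, 94, 126, 107, 127, 127, 129, 130, 127, 128, 130] bot [137, 135, 137, 135, 141, 131, 93, 92, 98, 101, 99, 94, 96, 97]
347 top [97, 99, 102, 100, 97, 132, 200, 196, 193, 190, 189, 195, 194, 194] bot [190, 191, 192, 194, 196, 198, 115, 91, 94, 95, 90, 93, 100, 100]
360 top [90, 97, 90, 95, 93, 124, 114, 128, 126, 130, 131, 129, 131, 128] bot [132, 129, 132, 131, 134, 121, 91, 95, 93, 98, 93, 95, 99, 99]
row160 [159, 158, 155, 156, 153, 123, 86, 96, 90, 109, 143, 131, 128, 131, 134, 133, 133, 139, 133, 133, 134, 133, 138, 164, 197, 193, 191, 188, 190, 193, 192, 192, 185, 160, 129, 129, 130, 132, 129, 131, 134, 135, 129, 128, 124, 127, 132, 137, 126, 1
[... 218 characters left out ...]
 157, 155]
row215 [-18, -17, -15, -17, -14, -18, -19, -12, 85, 74, 75, 74, 71, 69, 67, 64, 67, 63, 70, 71, 71, 72, 66, 64, 64, 68, 64, 63, 74, 71, 78, 68, 69, 68, 69, 66, 74, 64, 70, 72, 71, 75, 76, 77, 70, 74, 74, 76, 70, 70, 77, 75, 74, 73, 70, 70, 72, 71, 72, 72, 72, 76, 75, 75, 74, 70, 74, 73, 71, 72, 73, 72, 73, 70, 74, 74, 76, 74, 73, 77, 73, 75, 74, 83, 35, -25, -19, -19, -16, -19, -16, -20, -16, -16, -16]
col slab [[-17, -17, -17, -18, -18, -10, 83, 69, 70, 72], [-17, -18, -16, -19, -19, 9, 84, 82, 70, 73]] [[71, 70, 67, 69, 71, 68, 71, 21, -23, -23, 54, 50, 50, 46], [75, 70, 70, 70, 73, 73, 80, 23, -22, -23, 55, 54, 53, 44], [75, 73, 75, 77, 73, 73, 76, 3, -19, -23, 34, 56, 52, 53]]
```

```bash
cat > m8.py <<'E'
from slab import *
s=load('w8'); th=np.radians(-9.6); ex=np.array([np.cos(th),np.sin(th)]); ey=np.array([-ex[1],ex[0]])
g=lambda u,v,z:(lambda p:np.array([p@ex,p@ey]))(plane(s,(u,v),z)[:2])
A=[g(288.,109.6,35),g(368,109.6,35),g(287.7,225,35),g(364.2,225,35)]
E
python3 - <<'E'
from m8 import *
top=(g(292,109.7,35)[0]+g(360,109.2,35)[0])/2; bot=(g(300,224.8,35)[0]+g(350,224.6,35)[0])/2
l=g(287.6,215,35)[1]; r=g(363.9,215,35)[1]; c=np.array([(top+bot)/2,(l+r)/2])
print('slab size',bot-top,r-l,'centre',c,c[0]*ex+c[1]*ey)
print('edge tilt', [np.degrees(np.arctan2(*( (g(360,a,z)-g(294,b,z)))))for a,b,z in((109.2,109.7,35),(224.5,224.8,35))])
for n,a,b in(('placed',(308,123.7),(308,199.8)),('laid',(347,121),(347,197.8))): print(n,g(*a,75)[0]-c[0],g(*b,75)[0]-c[0])
print('y edges',[(g(u,160,75)[1]-c[1]) for u in(289,327.7,366.8)])
m=np.zeros((400,640),np.uint8); px=s['pixels'].astype(int); m[250:325,252:402]=((px[250:325,252:402,2]-px[250:325,252:402,0])>25)
h=cv2.convexHull(cv2.findNonZero(m))[:,0];print(h.min(0),h.max(0))
x,f=fit([(s,np.vstack([h]))],(669,18,154,np.radians(80.4))); print(x,np.degrees(x[3]),f)
for z in(192,194,196): print(cv2.minAreaRect(np.float32([plane(s,u,z)[:2] for u in h])))
E
```

```text
slab size 108.26674400598381 74.414876559117 centre [634.19365053 129.89105089] [646.97419392  22.30838116]
edge tilt [np.float64(-0.45399384456670877), np.float64(-0.3176476239299236)]
placed -42.492709909910445 17.701358309046782
laid -44.49823020435508 15.983945759638686
y edges [np.float64(-28.918671048260308), np.float64(1.5897045474933122), np.float64(32.4130498172421)]
[255 250] [397 321]
[681.26467133  17.0983062  143.39529571   1.40409995] 80.44900091569862 0.2723372026475565
((671.770263671875, 18.448043823242188), (61.511512756347656, 35.230987548828125), 80.44193267822266)
((670.5359497070312, 18.6585636138916), (60.42206573486328, 34.60702896118164), 80.44196319580078)
((669.301513671875, 18.8691349029541), (59.33263397216797, 33.98301696777344), 80.44194030761719)
```

send_rows(rows=[[[4,-0.3,-15,0,1],[4,-0.3,-20,0,1],[3.8,-0.3,-20,0,1],[0,0,-16,0,1],[0,0,-12,0,1],[0,0,0,0,1],[0,0,0,0,1]]])

```text
time: 12.17
position: [680.6, 17.3, 79.0]
eef_rot: [[-0.986, 0.166, -0.002], [0.166, 0.986, 0.0], [0.002, -0.0, -1.0]]
ft_force: [-0.2, 0.3, -0.2]
grip_width: 58.9
gripper_force: 65.9
```

Run:
```python
from slab import *
st(); s=shot('wrist','w9'); cv2.imwrite('pics/w9.png',cv2.resize(s['pixels'][90:340,200:460],None,fx=2.3,fy=2.3,interpolation=2))
```

```text
t 12.17 p [680.6  17.3  79. ] yawY 80.46 F [-0.2  0.3 -0.2] w 58.9 65.9
```

View pics/w9.png

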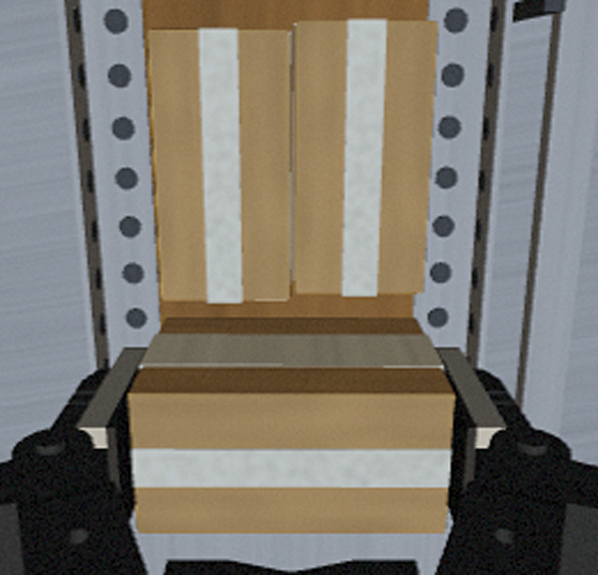

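Run:
```python
from slab import *
s=load('w9'); th=np.radians(-9.6); ex=np.array([np.cos(th),np.sin(th)])
f=lambda u,v,z:plane(s,(200+u/2.3-.3,90+v/2.3-.3),z)[:2]@ex
p=f(225,302,75);l=f(360,296,75)
print('laid-placed',l-p,[ (z,round(f(290,318,z)-p,2)) for z in(68,70,72)],[(z,round(f(290,393,z)-p,2)) for z in(108,110,112)])
```

```text
laid-placed -1.49750653254182 [(68, np.float64(6.56)), (70, np.float64(5.8)), (72, np.float64(5.04))] [(108, np.float64(6.16)), (110, np.float64(5.14)), (112, np.float64(4.12))]
```

send_rows(rows=[[[-3,0.8,0,0,1],[0,0,-10,0,1],[0,0,-10,0,1],[0,0,-8,0,1],[0,0,-5,0,1],[0,0,0,0,1],[0,0,0,0,1]]])

```text
time: 12.8
position: [678.0, 18.5, 46.3]
eef_rot: [[-0.986, 0.165, -0.002], [0.165, 0.986, 0.0], [0.002, -0.0, -1.0]]
ft_force: [-0.3, 0.0, -1.7]
grip_width: 58.9
gripper_force: 65.9
```

```bash
cat > gap.py <<'E'
from slab import *
import sys
st(); n=sys.argv[1]; s=shot('wrist',n); px=s['pixels'].astype(int)[:,:,1]
for u in(280,307,335,362): print(u,px[208:262,u].tolist())
E
python3 gap.py w10
```

```text
t 12.8 p [678.   18.5  46.3] yawY 80.52 F [-0.3  0.  -1.7] w 58.9 65.9
280 [190, 188, 189, 190, 190, 192, 187, 185, 185, 186, 186, 187, 192, 193, 194, 195, 192, 193, 192, 193, 191, 191, 191, 190, 191, 189, 190, 191, 189, 191, 186, 186, 188, 190, 189, 190, 190, 191, 193, 191, 187, 191, 191, 192, 194, 168, 54, 63, 61, 64, 66, 57, 70, 122]
307 [132, 134, 131, 131, 132, 130, 131, 129, 129, 129, 132, 129, 129, 131, 132, 128, 126, 129, 131, 129, 129, 126, 129, 129, 129, 129, 127, 126, 130, 132, 131, 128, 131, 127, 132, 130, 131, 128, 128, 131, 132, 127, 132, 129, 92, 67, 67, 62, 67, 71, 65, 66, 64, 118]
335 [129, 127, 129, 126, 129, 127, 132, 129, 128, 130, 128, 133, 129, 131, 132, 134, 130, 134, 133, 131, 133, 134, 133, 134, 133, 134, 136, 131, 137, 135, 136, 137, 134, 131, 135, 136, 135, 137, 137, 136, 127, 105, 62, 62, 67, 65, 70, 69, 71, 70, 71, 69, 61, 112]
362 [187, 193, 194, 197, 193, 192, 186, 187, 188, 191, 189, 188, 185, 186, 187, 186, 188, 189, 192, 190, 190, 191, 190, 191, 187, 186, 185, 188, 187, 192, 190, 189, 190, 190, 191, 192, 192, 193, 193, 194, 194, 196, 97, 66, 67, 71, 71, 63, 68, 66, 68, 70, 65, 111]
```

send_rows(rows=[[[0,0,-2,0,1],[0,0,-0.8,0,1],[0,0,0,0,1]]])

```text
time: 13.1
position: [678.6, 18.5, 44.7]
eef_rot: [[-0.986, 0.165, 0.0], [0.165, 0.986, -0.0], [-0.0, 0.0, -1.0]]
ft_force: [0.1, -0.1, 0.3]
grip_width: 58.8
gripper_force: 65.9
```

send_rows(rows=[[[-1.5,0.2,0,0,1],[0,0,0,0,1]]])

```text
time: 13.27
position: [676.9, 18.7, 44.7]
eef_rot: [[-0.986, 0.165, 0.0], [0.165, 0.986, -0.0], [-0.0, 0.0, -1.0]]
ft_force: [0.2, 0.2, -0.8]
grip_width: 59.4
gripper_force: 65.9
```

```bash
python3 gap.py w11 | cut -c1-8,160-
```

```text
t 13.27 
280 [190 189, 189, 188, 189, 185, 185, 191, 188, 190, 191, 191, 194, 190, 188, 190, 189, 189, 192, 196, 56, 63, 68, 121]
307 [131 130, 127, 126, 127, 128, 129, 126, 128, 126, 128, 128, 129, 127, 132, 130, 130, 132, 112, 67, 63, 62, 67, 117]
335 [130 132, 135, 136, 136, 135, 134, 133, 135, 138, 135, 138, 138, 134, 136, 65, 61, 66, 74, 65, 69, 66, 67, 114]
362 [187 187, 190, 192, 189, 189, 189, 191, 190, 191, 193, 194, 194, 192, 193, 193, 134, 59, 72, 69, 70, 67, 65, 113]
```

send_rows(rows=[[[0,0,-0.8,0,1],[-1,0.2,0,0,1],[-1.2,0.2,0,0,1],[0,0,0,0,1]]])

```text
time: 13.65
position: [674.6, 19.1, 43.7]
eef_rot: [[-0.986, 0.165, -0.0], [0.165, 0.986, -0.0], [0.0, -0.0, -1.0]]
ft_force: [-0.6, 0.4, -0.3]
grip_width: 59.2
gripper_force: 65.9
```

```bash
python3 gap.py w12 | cut -c1-8,160-
```

```text
t 13.65 
280 [188 188, 192, 189, 191, 190, 185, 188, 187, 188, 189, 191, 192, 191, 194, 191, 189, 188, 190, 188, 191, 196, 54, 122]
307 [133 127, 127, 126, 128, 128, 129, 129, 131, 129, 129, 126, 128, 127, 130, 129, 127, 130, 126, 130, 109, 63, 67, 115]
335 [129 136, 133, 131, 135, 132, 133, 136, 133, 136, 135, 137, 138, 132, 133, 135, 134, 134, 134, 138, 114, 64, 65, 113]
362 [192 188, 189, 190, 189, 187, 184, 188, 188, 191, 189, 189, 186, 188, 190, 193, 194, 191, 194, 192, 193, 196, 89, 108]
```

send_rows(rows=[[[0,0,-0.7,0,1],[0,0,0,0,1]]])

```text
time: 13.87
position: [674.7, 19.1, 42.9]
eef_rot: [[-0.986, 0.165, -0.0], [0.165, 0.986, -0.0], [0.0, -0.0, -1.0]]
ft_force: [0.4, 0.1, -0.6]
grip_width: 59.2
gripper_force: 65.9
```

send_rows(rows=[[[0,0,0,0,0.2],[0,0,0,0,0],[0,0,0,0,0],[0,0,2,0,0],[0,0,10,0,0],[0,0,30,0,0],[0,0,38,0,0],[-16,2.7,30,0,0],[-20,3,20,0,0],[-20,3,10,0,0],[0,0,0,0,0],[0,0,0,0,0]]])

```text
time: 14.87
position: [619.1, 27.9, 185.1]
eef_rot: [[-0.986, 0.164, 0.003], [0.164, 0.986, -0.0], [-0.003, 0.0, -1.0]]
ft_force: [-0.0, -0.5, 0.2]
grip_width: 85.4
gripper_force: 0.0
```

Run:
```python
from slab import *
st(); s=shot('wrist','w13'); print(proj(s,[[647,22,35],[528,42,70]]))
cv2.imwrite('pics/w13.png',s['pixels'])
```

```text
t 14.87 p [619.1  27.9 185.1] yawY 80.53 F [-0.  -0.5  0.2] w 85.4 0.0
[[324.18969589 214.35364732]
 [323.87563332  88.86128667]]
```

View pics/w13.png

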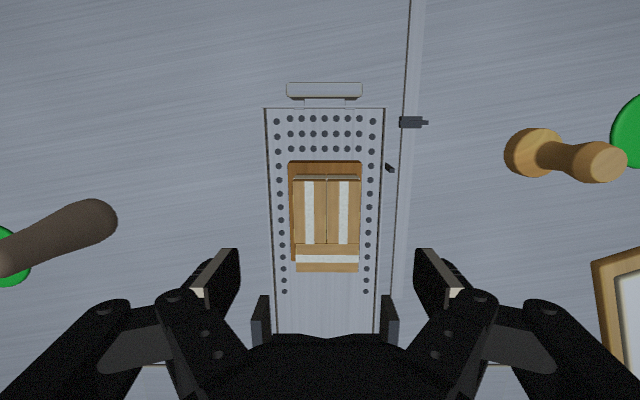

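Run:
```python
from slab import *
s=load('w13'); px=s['pixels'].astype(int).sum(2)//3
for u in(300,325,350): print(u,px[76:104,u].tolist())
print(px[90,280:295].tolist(),px[90,354:370].tolist())
th=np.radians(-9.65); ex=np.array([np.cos(th),np.sin(th)]); ey=np.array([-ex[1],ex[0]])
c=np.array([647.5,22.3]); 
for n,u,v,z in(('bar far',324.5,83,70),('bar near',324.5,95,70),('barL',287,90,70),('barR',362,90,70),('slab',324.5,161,35),('cross',327,272,75)):
    p=plane(s,(u,v),z)[:2]; print(n,p.round(1),round((p-c)@ex,1),round((p-c)@ey,1))
print('tilt',[np.round(plane(s,(287,83),70),1),np.round(plane(s,(362,83),70),1)])
d=(s['pixels'].max(2)<85)
for v in range(112,176): print(v,''.join('#' if b else '.' for b in d[v,376:434]))
```

```text
300 [138, 137, 137, 140, 139, 143, 96, 146, 141, 145, 143, 142, 143, 144, 141, 138, 140, 141, 137, 132, 125, 52, 48, 53, 105, 150, 146, 143]
325 [140, 140, 144, 140, 146, 144, 100, 149, 142, 147, 141, 142, 143, 144, 144, 139, 141, 138, 139, 133, 122, 51, 79, 153, 144, 141, 142, 146]
350 [143, 141, 140, 140, 144, 139, 102, 151, 144, 144, 145, 145, 145, 146, 145, 144, 141, 143, 137, 134, 121, 49, 54, 51, 107, 151, 145, 141]
[142, 139, 140, 141, 142, 132, 105, 142, 144, 142, 141, 141, 143, 142, 142] [143, 144, 144, 145, 144, 148, 146, 138, 108, 146, 146, 144, 139, 140, 144, 139]
bar far [523.6  43.3] -125.6 -0.1
bar near [532.8  41.7] -116.3 -0.1
barL [523.9  11.8] -120.1 -31.0
barR [534.   72.9] -120.3 30.9
slab [591.6  31.7] -56.7 -0.2
cross [692.   17.4] 44.7 2.6
tilt [array([518.6,  12.9,  70. ]), array([528.7,  73.6,  70. ])]
112 .......##.................#...............................
113 .......##.................#...............................
114 .......##.................#...............................
115 .......##.................#...............................
116 ....
[... 3071 characters left out ...]
.......
165 .....#...#####.........#..................................
166 ....##...######........#..................................
167 ....##...########.........................................
168 ....##...#########........................................
169 ....##....########........................................
170 ....##.....#######....#...................................
171 ....##......######....#...................................
172 ....##.......#####....#...................................
173 ....##................#...................................
174 ....##................#...................................
175 ....##................#...................................
```

send_rows(rows=[[[-7.6,1.2,-3,-7,0.3],[-7.6,1.2,-3,-7,0.3],[-7.6,1.2,-3,-7,0.3],[-7.6,1.2,-3,-7,0.3],[-7.6,1.2,-3,-7,0.3],[-7.6,1.2,-3,-7,0.3],[-7.6,1.2,-3,-7,0.3],[-7.6,1.2,-3,-7,0.3],[-7.6,1.2,-3,-7,0.3],[-7.6,1.2,-3,-7,0.3],[-7.6,1.2,-3,-7,0.3],[-7.6,1.2,-3,-7,0.3]]])

```text
time: 15.92
position: [527.3, 42.1, 145.4]
eef_rot: [[0.067, 0.998, -0.002], [0.998, -0.067, 0.0], [-0.0, -0.002, -1.0]]
ft_force: [0.9, 0.3, -0.7]
grip_width: 59.9
gripper_force: 0.0
```

send_rows(rows=[[[0,0,0,-6.2,0.3],[0,0,0,0,0.3],[0,0,0,0,0.3]]])

```text
time: 16.17
position: [527.7, 42.1, 146.1]
eef_rot: [[0.166, 0.986, -0.002], [0.986, -0.166, -0.0], [-0.0, -0.002, -1.0]]
ft_force: [0.4, -0.1, 0.2]
grip_width: 59.8
gripper_force: 0.0
```

Run:
```python
from slab import *
st(); s=shot('wrist','w14'); px=s['pixels'].astype(int).sum(2)//3
q=proj(s,[[528.2,42.5,70],[523.9,11.8,70],[534,72.9,70],[578.8,114.7,52],[610.3,94.6,52]]); print(q.round(1))
u,v=map(int,q[0]); print('row',u-25,px[v,u-25:u+45].tolist()); 
for U in(u-3,u+3): print('col',px[v-62:v+62,U].tolist(),v-62)
```

```text
t 16.17 p [527.7  42.1 146.1] yawY -9.53 F [ 0.4 -0.1  0.2] w 59.8 0.0
[[326.5 210.9]
 [327.5 247.3]
 [327.4 171.8]
 [375.9 105.1]
 [419.  124.8]]
row 301 [150, 147, 148, 151, 146, 147, 143, 149, 144, 141, 145, 146, 151, 149, 149, 151, 148, 138, 128, 133, 147, 152, 149, 150, 150, 151, 151, 146, 146, 144, 140, 143, 133, 115, 152, 151, 143, 102, 148, 159, 158, 157, 159, 157, 159, 159, 159, 158, 160, 158, 159, 160, 156, 158, 157, 157, 157, 158, 157, 160, 156, 157, 157, 158, 158, 161, 161, 159, 157, 156]
col [144, 146, 146, 146, 149, 149, 146, 147, 148, 146, 151, 148, 149, 151, 151, 151, 151, 154, 156, 135, 64, 69, 74, 108, 151, 152, 149, 152, 150, 152, 150, 149, 148, 149, 152, 148, 150, 149, 149, 150, 153, 152, 150, 150, 151, 152, 149, 150, 149, 150, 150, 150, 148, 151, 149, 150, 151, 149, 147, 151, 149, 151, 149, 153, 151, 149, 149, 152, 149, 149, 150, 152, 151, 147, 149, 148, 149, 149, 152, 148, 150, 147, 149, 148, 149, 151, 149, 150, 149, 150, 146, 147, 148, 149, 150, 148, 149, 151, 144, 148, 153, 151, 153, 153, 149, 149, 151, 150, 152, 152, 150, 152, 150, 152, 151, 154, 150, 150, 152, 151, 152, 149, 148, 150] 148
col [149, 151, 152, 152, 152, 149, 152, 150, 150, 149, 150, 150, 147, 145, 145, 150, 88, 66, 71, 72, 69, 75, 74, 106, 148, 148, 147, 150, 147, 152, 147, 150, 146, 150, 149, 145, 150, 146, 146, 150, 147, 147, 148, 144, 148, 148, 148, 149, 148, 148, 146, 147, 145, 147, 145, 147, 146, 147, 146, 147, 146, 145, 146, 146, 145, 145, 142, 147, 146, 145, 145, 143, 147, 145, 146, 144, 146, 146, 146, 144, 146, 145, 146, 144, 145, 145, 147, 146, 144, 145, 144, 145, 145, 143, 147, 143, 144, 146, 140, 137, 149, 150, 151, 149, 150, 152, 152, 153, 152, 153, 152, 152, 153, 153, 150, 152, 148, 151, 148, 148, 149, 150, 152, 149] 148
```

send_rows(rows=[[[0.4,0.3,-20,0,0.3],[0,0,-25,0,0.3],[0,0,-25,0,0.3],[0,0,-20,0,0.3],[0,0,-11,0,0.3],[0,0,-4,0,0.3],[0,0,0,0,0.3],[0,0,0,0,0.7],[0,0,0,0,1],[0,0,0,0,1],[0,0,0,0,1],[0,0,0,0,1]]])

```text
time: 17.22
position: [527.9, 42.7, 43.4]
eef_rot: [[0.168, 0.986, -0.001], [0.986, -0.168, 0.0], [0.0, -0.001, -1.0]]
ft_force: [-4.5, 0.4, 6.1]
grip_width: 11.0
gripper_force: 60.4
```

```bash
cat > fin.py <<'E'
from slab import *
import sys
st(); s=shot('wrist',sys.argv[1]); q=proj(s,[[578.8,114.7,52],[610.3,94.6,52]]); print(q.round(1))
d=(s['pixels'].max(2)<85)
u0,u1,v0,v1=map(int,sys.argv[2:6])
for v in range(v0,v1): print(v,''.join('#' if b else '.' for b in d[v,u0:u1]))
E
python3 fin.py w15 360 480 20 130
```

```text
t 17.22 p [527.9  42.7  43.4] yawY -9.65 F [-4.5  0.4  6.1] w 11.0 60.4
[[413.8  95.3]
 [488.8 130.1]]
20 ........................................................................................................................
21 ........................................................................................................................
22 ........................................................................................................................
23 ........................................................................................................................
24 ........................................................................................................................
25 ........................................................................................................................
26 ........................................................................................................................
27 ........................................................................................................................
28 ..
[... 11972 characters left out ...]
...........................................................................
125 ........................................................................................................................
126 .....................................................................................############################.......
127 ....................................................................................####################################
128 ....................................................................................####################################
129 ....................................................................................####################################
```

Run:
```python
from slab import *
s=load('w15'); px=s['pixels'].astype(int).max(2)
for v in range(120,160): print(v,''.join('#' if b<45 else '+' if b<85 else '.' for b in px[v,430:530]))
print(px[135,430:530].tolist()); print(px[116,372:398].tolist())
th=np.radians(-9.65); ex=np.array([np.cos(th),np.sin(th)]); ey=np.array([-ex[1],ex[0]])
for u,v in((380,118),(390,118),(393,62)): 
    p=plane(s,(u,v),52)[:2]-[528.2,42.5]; print(u,v,p@ex,p@ey)
```

```text
120 ....................................................................................................
121 ....................................................................................................
122 ....................................................................................................
123 ....................................................................................................
124 ....................................................................................................
125 ....................................................................................................
126 ...............######################++++++.........................................................
127 ..............+####################################++++++++.........................................
128 ..............+###################################+.+++++++.........................................
129 ..............+###################################+++++++++.........................................
130 ..............################################
[... 3095 characters left out ...]
++++
[78, 78, 85, 83, 81, 86, 90, 85, 86, 80, 80, 84, 85, 87, 86, 92, 88, 90, 93, 97, 110, 100, 100, 90, 83, 78, 74, 48, 46, 39, 36, 29, 35, 27, 33, 26, 23, 22, 30, 23, 34, 29, 32, 34, 34, 32, 31, 28, 25, 48, 80, 75, 81, 80, 79, 84, 76, 79, 86, 108, 106, 107, 106, 105, 105, 110, 104, 106, 106, 104, 109, 104, 106, 106, 104, 106, 109, 107, 106, 112, 135, 131, 130, 131, 132, 132, 130, 130, 129, 132, 134, 130, 132, 131, 130, 131, 131, 130, 130, 129]
[167, 168, 162, 166, 169, 173, 167, 128, 27, 48, 74, 79, 79, 81, 79, 83, 78, 78, 102, 158, 171, 170, 168, 170, 169, 168]
380 118 23.7001276607212 70.25373999115106
390 118 28.088812888240245 70.25499080911452
393 62 28.000414767665415 92.758688851427
```

```bash
cat > d.py <<'E'
from slab import *
th=np.radians(-9.65); ex=np.array([np.cos(th),np.sin(th)])
def X(s,u,v): return plane(s,(u,v),52)[:2]@ex
E
python3 - <<'E'
from d import *
s=load('w15')
p=[X(s,381.0,116),X(s,390.2,116)]; f=[X(s,479.2,131),X(s,488.0,131)]
print(p,f,np.mean(f)-np.mean(p), 'now',ex*-(np.mean(f)-np.mean(p)))
E
```

```text
[np.float64(537.6976214516023), np.float64(541.727981073281)] [np.float64(581.6135158726589), np.float64(585.5178964147376)] 43.85290488125656 now [-43.23239191   7.35102416]
```

send_rows(rows=[[[-1.5,0.25,0,0,1],[-3,0.5,0,0,1],[-4,0.68,0,0,1],[-5,0.85,0,0,1],[-5,0.85,0,0,1],[-5,0.85,0,0,1],[-5,0.85,0,0,1],[-5,0.85,0,0,1],[-4,0.68,0,0,1],[-2.5,0.43,0,0,1],[-1,0.17,0,0,1],[0,0,0,0,1]]])

```text
time: 18.27
position: [489.5, 49.1, 43.5]
eef_rot: [[0.168, 0.986, 0.007], [0.986, -0.168, -0.001], [0.0, 0.007, -1.0]]
ft_force: [7.2, -2.2, -2.2]
grip_width: 11.2
gripper_force: 59.3
```

```bash
cat > chk.py <<'E'
from d import *
import sys
st(); s=shot('wrist',sys.argv[1]); px=s['pixels'].astype(int).max(2)
for v in range(96,140): print(v,''.join('#' if b<55 else '+' if b<92 else '.' for b in px[v,430:510]))
for v in(112,116,131): print(v,px[v,465:500].tolist())
E
python3 chk.py w16
```

```text
t 18.27 p [489.5  49.1  43.5] yawY -9.66 F [ 7.2 -2.2 -2.2] w 11.2 59.3
96 ####++++++++++++++++++++............+#####+++++++++.............................
97 ####++++++++++++++++++++++++++.+++.+######+++++++++.............................
98 ###+++++++++++++++++++++............######++++++++..............................
99 ###+++++++++++++++++++++............######++++++++..............................
100 ###+++++++++++++++++++++............######++++++++..............................
101 ###++++++++++++++++++++.............######++++++++..............................
102 ####+++++++++++++++++++............+######++++++++..............................
103 ###################+...............+#####+++++++++..............................
104 ...................................+#####+++++++++..............................
105 ...................................+#####++++++++...............................
106 ...................................######++++++++...............................
107 ...................................######++++++++...............................
108 ........
[... 2497 characters left out ...]
.++######++++++++.......................
138 ................................................................................
139 ................................................................................
112 [35, 32, 37, 34, 42, 62, 81, 83, 75, 81, 79, 82, 78, 97, 142, 174, 168, 175, 176, 172, 169, 171, 169, 169, 169, 167, 167, 170, 172, 173, 171, 168, 168, 167, 165]
116 [34, 33, 31, 26, 49, 85, 76, 79, 77, 71, 78, 80, 78, 116, 169, 169, 171, 174, 177, 175, 170, 168, 166, 168, 168, 168, 165, 170, 170, 172, 172, 172, 165, 168, 165]
131 [31, 31, 28, 40, 32, 38, 29, 35, 33, 29, 33, 30, 33, 32, 49, 87, 83, 82, 80, 81, 82, 77, 88, 129, 174, 167, 167, 167, 170, 172, 169, 172, 168, 167, 165]
```

Run:
```python
from d import *
s=load('w16')
print(np.mean([X(s,479.5,131),X(s,488.3,131)])-np.mean([X(s,469.3,116),X(s,478.2,116)]),X(s,476.7,96)-X(s,473.75,116))
```

```text
5.425560189275075 0.1360500076518747
```

send_rows(rows=[[[-2,0.35,0,0,1],[-2.3,0.4,0,0,1],[-1,0.15,0,0,1],[0,0,0,0,1],[0,0,0,0,1]]])

```text
time: 18.73
position: [484.5, 49.9, 43.5]
eef_rot: [[0.168, 0.986, 0.007], [0.986, -0.168, -0.001], [0.0, 0.007, -1.0]]
ft_force: [7.2, -1.9, -3.3]
grip_width: 11.0
gripper_force: 59.4
```

```bash
python3 chk.py w17 | grep -v '[.#+]\{20\}'
```

```text
t 18.73 p [484.5  49.9  43.5] yawY -9.66 F [ 7.2 -1.9 -3.3] w 11.0 59.4
112 [165, 169, 170, 168, 167, 164, 167, 165, 169, 157, 63, 31, 31, 30, 36, 26, 48, 79, 79, 80, 79, 75, 79, 78, 76, 120, 180, 174, 171, 170, 171, 170, 168, 168, 169]
116 [171, 170, 169, 168, 168, 164, 165, 166, 163, 124, 22, 35, 34, 42, 35, 34, 61, 80, 83, 80, 77, 81, 81, 74, 94, 148, 176, 175, 172, 171, 171, 168, 167, 167, 168]
131 [28, 33, 34, 33, 30, 29, 34, 38, 36, 40, 38, 29, 41, 30, 59, 84, 78, 82, 81, 84, 78, 77, 86, 129, 169, 172, 173, 172, 174, 173, 171, 169, 167, 167, 165]
```

Run:
```python
from d import *
s=load('w17')
print(np.mean([X(s,479.4,131),X(s,488.3,131)])-np.mean([X(s,480.9,116),X(s,489.7,116)]))
px=s['pixels'].astype(int)
for a,b in(((560,131),0),): pass
m=(px[...,1]>112)&(px[...,2]-px[...,0]>-12); 
for v in range(150,300,6): print(v,''.join('#' if (px[v,u,2]-px[v,u,0])>25 and px[v,u,1]>112 else 'w' if px[v,u,1]>112 and px[v,u,2]-px[v,u,0]>-12 else 'b' if (px[v,u,2]-px[v,u,0])>25 else '.' for u in range(460,640,2)))
```

```text
0.30497705588936697
150 ..........................................................................................
156 ..........................................................................................
162 ..........................................................................................
168 ..........................................................................................
174 .............................................................................w............
180 bbbbbbbbbbbbbbbbbbbbbbbbbbbbbbbbbbbbbbbbbbbbbbbbbbbbbbbbbbbbbbbbbbbbbbbbbbbbbbbbbbbbbbbbbb
186 bbbbbbbbbbbbbbbbbbbbbbbbbbbbbbbbbbbbbbbbbbbbbbbbbbbbbbbbbbbbbbbbbbbbbbbbbbbbbbbbbbbbbbbbbb
192 bbbbbbbbbbbbbbbbbbbbbbbbbbbbbbbbbbbbbbbbbbbbbbbbbbbbbbbbbbbbbbbbbbbbbbbbbbbbbbbbbbbbbbbbbb
198 bbbbbbbbbbbbbbbbbbbbbbbbbbb.bbbbb.b.bbbb..bbbbbbbbbbbb.b..................................
204 bbbbbbbbbb................................................................................
210 bbbbbbbbbb.........wbbbbbbbbbbbbbbbbbbbbbbbbbbbbbbbbbbbbbbbbbbbbbbbbbbbbbbbbbbbbbbbbbbbbbb
216 bbbbbbbbb.........wbbbbbbbbbbbb
[... 594 characters left out ...]
wwwwwwwwwwwwwwwwwwwwwwwwwwwwwwwwwww
258 bbbbbb.........wbbbbbbbbwwwwwwwwwwwwwwwwwwwwwwwwwwwwwwwwwwwwwwwwwwwwwwwwwwwwwwwwwwwwwwwwww
264 bbbbbb........wbbbbbbbbb##################################################################
270 bbbbb.........wwbbbbbbb###################################################################
276 bbbbb.........bbbbbbbbb###################################################################
282 bbbb.........wbbbbbbbbbbbbbbbbbbbbbbbbbbbbbbbbbbbbbbbbbbbbbbbbbbbbbbbbbbbbbbbbbbbbbbbbbbbb
288 bbbb........wbbbbbbbbb####################################################################
294 bbb.........wbbbbbbbb#####################################################################
```

send_rows(rows=[[[-0.3,0.05,0,0,1],[0,0,0,0,1],[0,0,0,0,1],[0,0,0,0,1],[0,0,0,0,1],[0,0,0,0,1]]])

```text
time: 19.28
position: [484.3, 49.9, 43.5]
eef_rot: [[0.168, 0.986, 0.008], [0.986, -0.168, -0.001], [0.0, 0.008, -1.0]]
ft_force: [8.5, -2.2, -2.0]
grip_width: 10.6
gripper_force: 59.4
```

```bash
python3 chk.py w18 | grep -v '[.#+]\{20\}'
```

```text
t 19.28 p [484.3  49.9  43.5] yawY -9.66 F [ 8.5 -2.2 -2. ] w 10.6 59.4
112 [167, 169, 170, 169, 166, 166, 165, 169, 168, 164, 126, 22, 32, 30, 38, 35, 49, 67, 82, 83, 80, 76, 77, 72, 76, 102, 163, 177, 173, 173, 167, 167, 167, 171, 169]
116 [167, 169, 168, 171, 168, 166, 168, 168, 171, 158, 51, 28, 30, 37, 34, 35, 51, 83, 78, 78, 80, 81, 79, 78, 81, 130, 179, 174, 170, 172, 171, 168, 168, 168, 166]
131 [28, 30, 33, 32, 33, 35, 37, 30, 37, 38, 34, 37, 34, 38, 57, 85, 82, 78, 81, 79, 84, 78, 85, 126, 171, 169, 171, 176, 170, 170, 172, 167, 172, 169, 165]
```

Level and steady with the handle held; handing in.

```bash
python3 -c "
from rig import bot
print(bot.finish_job())"
```

```text
the job is handed in; nothing more can be done
None
```

The three-carton layer is laid snug and square, and the drawer was pulled out about 44 mm until fin and pointer were level (within about 0.3 mm by camera); the job was handed in at 19.3 s with the gripper still holding the handle, and after the pull I only re-checked the handle ends of the two lengthwise cartons, not the crosswise one.

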